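Open the jar tote's child-safe gate and hold it wide

ROBOT

A 6-joint arm with a two-finger parallel gripper is mounted at the origin on the work surface. World frame = base frame: x ahead of the robot, y to its left, z up, the work surface at z = 0. Lengths are in m, angles in rad, forces in N, time in s.
With the tool pointing down it reaches from about 0.375 to 0.75 m from the base axis. Payload 9 kg.
Tool frame: the origin (TCP) lies midway between the tips of the shut fingers; the grasp point (between the pads) lies 19 mm behind it; z points along the fingers, y is the direction in which the jaws open and shut (so a half turn about z gives the same grasp; the last joint's range is limited). The gripper opens to 85 mm and grips with 20 to 120 N. Pads are 22 mm wide; open, the fingers measure 114 mm over their backs; the gripper's body (76 mm by 85 mm) begins 54 mm behind the grasp point. The pads swing forward as they close: fully open they stand 13 mm farther back than shut.
Start: joints at [-1.548, 0.104, 0.097, 1.564, 0, 1.353], TCP at [0.143, -0.583, 0.231] pointing down, gripper open.
Joint ranges: [-2.99, 2.99], [-0.84, 1.86], [-1.1, 1.16], [-1.84, 2.11], [-1.51, 1.56], [-3.14, 3.14]. Speed limits (rad/s): [2.22, 2.22, 2.57, 3.14, 3.14, 3.14].

INTERFACE

Orientations are given as a 3x3 rotation matrix whose columns are the frame's x, y, z axes.
In Python, from rig import bot gives the robot as it stands.
- The arm moves only by the tool carry_out, never from a script. Its argument "rows" is a list of rows, each an object of numbers: "ax", "ay", "az": the turn, a rotation vector about the world's x, y, z in degrees; "tx", "ty", "tz": the shift along the world's x, y, z in mm; "grip": the finger opening in mm, from 0 to 85.4. In form: [{"ax": .., "ay": .., "az": .., "tx": .., "ty": .., "tz": .., "grip": ..}, ...]. A call has 1 to 8 rows; each row is the pose to reach, as a shift and turn from the pose commanded when the call began; what a row does not reach only later rows make up. A row lasts 1/10 s, in which the tool goes at most 50 mm and 8.59 degrees, less where a joint would pass 70% of its speed; a pose out of reach is approached as far as the arm can. A call with a gripper value outside its range is refused whole. The fingers move at their own pace and stop on an object; "force" is the grip in N (left out, the last holds). Time passes only in rows, so rows that repeat a pose let the fingers close. It gives the time, the measured TCP pose, the force and the opening at its end, in the units of the state.
- bot.state(): the state, without advancing time (a new reading comes with each control period).
- bot.snapshot(name): name is "scene" or "top" or "wrist"; returns a dict with "pixels" (384x512x3 uint8, blue, green, red), "vertical_fov" (degrees; the focal length in pixels is half the picture's height over the tangent of half this angle, whatever the lens; pixels are square), "cx", "cy" (the principal point, pixels), "xyz" and "orientation" of the camera in the world. Camera axes: x right, y down, z forward; pixel columns grow to the right and rows downward; lengths in m; the calibration is good to about 2 mm. The wrist camera is an equidistant fisheye: a pixel r from the principal point sees the ray r / f radians off the axis. A picture is of the moment at which its call begins. There is no depth.
- bot.job_done(): hands the job in, once; it reports no verdict.
The state is a dict: "t": time; "joint_positions": joint angles; "qvel": joint speeds; "effort": joint torques, N m; "tool_pos": TCP position; "ee_rot": TCP orientation; "wrist_force": force on the tool from outside, world axes, zero at the start; "wrist_torque": the same for the moment, N m; "finger_gap": finger opening in m.
Only numpy, scipy, OpenCV 4.12 (cv2) and the standard library are available. Lean on these libraries where they do the work, as an engineer would, in place of code of your own. Each camera call takes 0.05 s, during which the arm holds its last target.

TASK

The jar tote's gate has to be held open so that a colleague can take the jars out. First slide the open jar of buttons out of the gate's way and into the printed ring on its place card, keeping it upright and on the table. Then squeeze the main catch so that the gate springs out onto its safety catch, squeeze the safety catch to let it go, swing the gate past its half-way click stop until it stands at least square to the front of the tote, and finish while still holding it there by its post, leaving the other jars, the shaker and the loose lid alone.

Things in the scene. Friction and masses are not known exactly. Their poses are not given: they have to be found in the camera images.
- tote: Open-topped birch jar tote, fixed, 200 deep (x) x 178 wide (y) x 150 high, 9 mm walls; two lidded jars inside. Origin at table level, middle of the front opening; x points into the tote, y to the gate's hinge side, z up. A deck 60 mm deep, top at height 150, spans the front and carries both steel catches. Click-stop roller on the front of the +y side.
- gate (a joint): Gate angle, rad: 0 shut across the front; grows as it swings out about its upright hinge, clockwise from above (free end to tote -x, then +y); 1.57 square to the front, stop 1.95. Squeezing the main catch lets a plunger spring it out onto the safety catch at 0.15; squeezing that, to 0.43, clear of both. Hinge spring pulls it shut (2 N at post when wide). Click stop between 0.6 and 1.2: 5 N at post.
- gate_post (a point): Grip point on the gate's free post: upright round birch post, 14 mm diameter, bare from height 138 to 180, a 17 mm ball on top (to 195). This point is on the post's axis at height 168, moves with the gate, 155 mm from the hinge axis. The gate itself is 12 mm thick, from 6 to 138 mm high. Let go when wide, the gate swings back to about 1.2 rad or less.
- gate_hinge (a point): Point on the gate's upright hinge axis, at height 170; at tote (-10, +78) mm. The post is 155 mm from this axis. Axes as the tote's.
- main_catch (a joint): Travel of the main catch's sliding tab in m: 0 at rest (spring), 0.013 fully squeezed; the shut gate is freed beyond about 0.008. The tab springs back by itself.
- main_catch_grip (a point): Squeeze point of the main catch, nearer the gate's free end. Two upright steel tabs along tote y, each 22 wide (x), 5 thick, tops at height 190; -y tab slides, +y tab is fixed. 31 mm over their outer faces at rest, 18 squeezed (10 N). Point fixed to tote, height 178, midway between the outer faces when squeezed: fixed outer face 9 mm to +y, sliding one at rest 22 mm to -y. Axes as the tote's.
- safety_catch (a joint): Travel of the safety catch's sliding tab in m: 0 at rest, 0.013 fully squeezed; frees the gate beyond about 0.009, but only once the gate is out against it.
- safety_catch_grip (a point): Squeeze point of the safety catch, the one nearer the hinge; same shape, sizes, directions and height as the main catch's: sliding tab to -y (outer face 22 mm away at rest), fixed tab to +y (9 mm). Axes as the tote's.
- jar: Open glass jar of wooden buttons, 64 mm outside diameter, 90 mm high, 4 mm wall, about 0.3 kg, filled to 55 mm. Origin at the centre of its underside. It starts in front of the gate, within its swing.
- place_card: White card lying flat on the table (120 x 120 mm, 1 mm), with a printed dark ring of 88 mm inside diameter. Origin at the ring's centre. The jar belongs inside the ring.
- stock_jar_a: Lidded jar inside the tote, 62 mm diameter, 100 mm high; origin under its centre. To be left alone.
- stock_jar_b: Second lidded jar inside the tote, same size. To be left alone.
- shaker: Small shaker pot with a white cap, 42 mm diameter, 59 mm high, on the hinge side of the tote; origin under its centre. To be left alone.
- jar_lid: Loose screw lid, 68 mm diameter, 14 mm high, lying beside the tote; origin under its centre. To be left alone.
Things that resemble listed ones, but are neither listed nor needed, are in the scene too. What is shaped like the jar but purple is not meant.

How it is judged:
On the way, in this order (a step that is already met when the one before it is completed fails the run):
1. the jar stands upright in the printed ring, the gate still shut (horizontal distance between jar and place_card below 0.015 m and height (world z) of jar below 0.006 m and linear speed of jar below 0.02 m/s and value of joint gate below 0.03 rad), for 0.2 s.
2. the main catch is squeezed and the gate rests on the safety catch (value of joint gate between 0.11 and 0.2 rad and value of joint each of main_catch, safety_catch below 0.003 m), for 0.2 s.
3. the safety catch is squeezed and the gate is clear of both (value of joint gate above 0.36 rad and value of joint safety_catch below 0.003 m), for 0.1 s.
4. the gate is past its click stop (value of joint gate above 1.3 rad), for 0.1 s.
At the end, for the whole second after the job is handed in: The gate stands at 1.5 rad or wider and the fingers are in contact with it (over 0.5 N) and within 50 mm of the post's grip point, both catches are back at rest (under 3 mm), and the jar stands on the table within 15 mm of the ring's centre, not touching the gate (value of joint gate above 1.5 rad and contact force between the fingers and gate above 0.5 N and distance between the grasp point and gate_post below 0.05 m and horizontal distance between jar and place_card below 0.015 m and height (world z) of jar below 0.006 m and contact force between gate and jar below 0.1 N and value of joint each of main_catch, safety_catch below 0.003 m); the arm keeps its last pose, push and grip.
It fails at once if the jar is lifted off the table (over 8 mm) or tipped (over 0.2 rad) (height (world z) of jar above 0.008 m or angle between jar's own z axis and vertical above 0.2 rad).
It fails at once if a stock jar, the shaker or the loose lid is shifted more than 25 mm (distance of any of stock_jar_a, stock_jar_b, shaker, jar_lid from where it was at the start of the episode above 0.025 m).
It also fails if it takes over 51 s, if anything falls off the work surface, if the arm or the gripper's body presses on something with over 40 N, if the wrist force passes 120 N, or if a joint passes its speed limit or range.

## Working session

There is one attempt and no reset: what is moved stays moved. The work goes in short steps, Python scripts to look and compute and a tool call to move; the robot and the scene stay as the last step left them, time stands still between calls to the robot, and variables do not carry over. Pictures are saved under pics/ and viewed, and the job is handed in when it is done.

Besides the shell and the picture viewer there is one more tool, called after ">>>" as name([rows], argument=value, ...), one row to a line, values as JSON. carry_out: Moves the arm, as the interface text tells. Its arguments: {"type":"object","properties":{"rows":{"type":"array"},"force":{"type":"number"}},"required":["rows"]}

```bash
ls; mkdir -p pics; cat > h.py <<'E'
import numpy as np, cv2
from rig import bot
def snap(n,f):
    s=bot.snapshot(n); cv2.imwrite('pics/'+f+'.png',s['pixels']); np.save('pics/'+f+'.npy',s,allow_pickle=True); return s
def load(f): return np.load('pics/'+f+'.npy',allow_pickle=True).item()
def ray(s,u,v,fish=False):
    f=s['pixels'].shape[0]/2/np.tan(np.radians(s['vertical_fov'])/2)
    x,y=u-s['cx'],v-s['cy']
    if fish:
        r=np.hypot(x,y); th=r/f; d=np.array([x/r*np.sin(th),y/r*np.sin(th),np.cos(th)]) if r>0 else np.array([0,0,1.])
    else: d=np.array([x/f,y/f,1.])
    d=np.array(s['orientation'])@d; return np.array(s['xyz']),d/np.linalg.norm(d)
def onz(s,u,v,z,fish=False):
    o,d=ray(s,u,v,fish); return o+d*(z-o[2])/d[2]
def tri(rs):
    A=np.zeros((3,3));b=np.zeros(3)
    for o,d in rs:
        P=np.eye(3)-np.outer(d,d);A+=P;b+=P@o
    p=np.linalg.solve(A,b); return p,[np.linalg.norm((np.eye(3)-np.outer(d,d))@(p-o)) for o,d in rs]
def proj(s,p,fish=False):
    f=s['pixels'].shape[0]/2/np.tan(np.radians(s['vertical_fov'])/2)
    c=np.array(s['orientation']).T@(np.array(p)-np.array(s['xyz']))
    if fish:
        r=np.hypot(c[0],c[1]);th=np.arctan2(r,c[2]);return s['cx']+f*th*c[0]/r,s['cy']+f*th*c[1]/r
    return s['cx']+f*c[0]/c[2],s['cy']+f*c[1]/c[2]
E
python3 - <<'E'
from h import *
for n in ['scene','top','wrist']:
    s=snap(n,n+'0'); print(n,s['vertical_fov'],s['cx'],s['cy'],np.round(s['xyz'],3),np.round(s['orientation'],3).tolist())
print(bot.state())
E
```

```text
pics
scene 42.078250281298025 253.81433553809035 189.42394508693036 [1.318 0.409 0.9  ] [[-0.478, 0.612, -0.63], [0.878, 0.335, -0.341], [0.002, -0.717, -0.697]]
top 55.48664778022902 250.53496994304322 185.47547643655446 [0.524 0.034 0.88 ] [[-0.005, -0.996, 0.09], [-1.0, 0.005, 0.003], [-0.004, -0.09, -0.996]]
wrist 65.70646984690485 253.70060470849793 198.52874231649474 [ 0.213 -0.565  0.373] [[0.239, -0.931, -0.276], [-0.971, -0.229, -0.067], [-0.001, 0.284, -0.959]]
{'t': 0.15, 'joint_positions': array([-1.54769954e+00,  1.04568348e-01,  9.67054737e-02,  1.56389806e+00,
        5.86004055e-06,  1.35310824e+00]), 'qvel': array([ 2.25986926e-03, -1.16457206e-03, -6.60458410e-05, -5.68374370e-04,
       -5.49309189e-04, -4.39754172e-04]), 'effort': array([ 2.41006564e-03, -5.57354558e+01,  5.04009676e+01,  1.23668974e-02,
       -2.53610006e-04, -9.18818557e-06]), 'tool_pos': array([ 0.14309147, -0.58245017,  0.230729  ]), 'ee_rot': array([[ 9.71151113e-01,  2.38464913e-01, -1.64187478e-05],
       [ 2.38464817e-01, -9.71150658e-01,  9.64480166e-04],
       [ 2.14049601e-04, -9.40571281e-04, -9.99999535e-01]]), 'wrist_force': array([-0.51378489,  0.06105796, -0.20992709]), 'wrist_torque': array([-0.0044358 , -0.00709629, -0.03110834]), 'finger_gap': 0.08537558547565255}
```

View pics/scene0.png

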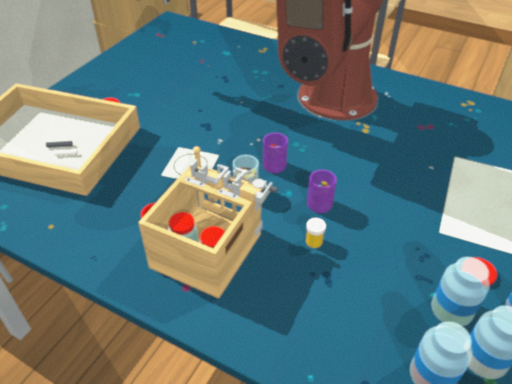

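View pics/top0.png

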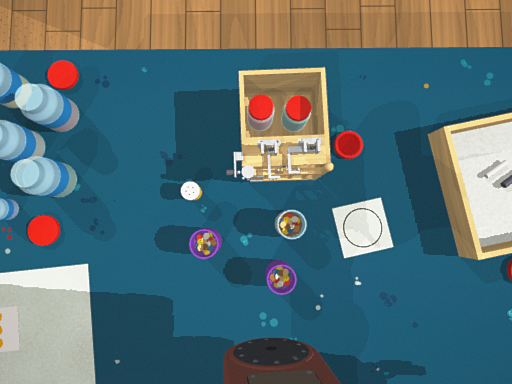

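View pics/wrist0.png

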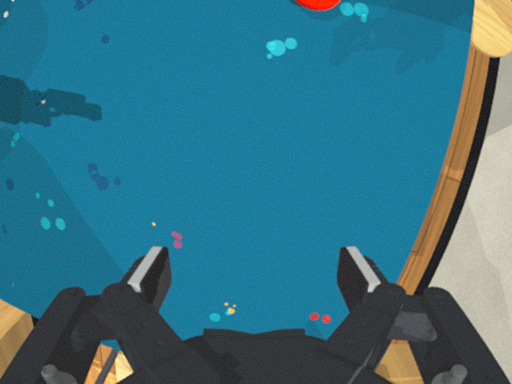

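The top view has world x upward and y to the left. The tote front is near (285,178), with the post ball around (329,167). The clear open jar is at (291,224) and the card ring at (362,227). The jar-like things are clear (291,224), purple (205,243) and purple (281,278). The clear one is meant. I'll enlarge to confirm.

```bash
python3 - <<'E'
from h import *
a=load('top0')['pixels'][120:300,180:400]; cv2.imwrite('pics/c1.png',cv2.resize(a,None,fx=3.5,fy=3.3,interpolation=cv2.INTER_CUBIC))
a=load('scene0')['pixels'][120:300,130:350]; cv2.imwrite('pics/c2.png',cv2.resize(a,None,fx=3.5,fy=3.3,interpolation=cv2.INTER_CUBIC))
E
```

```text
(no output)
```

View pics/c1.png

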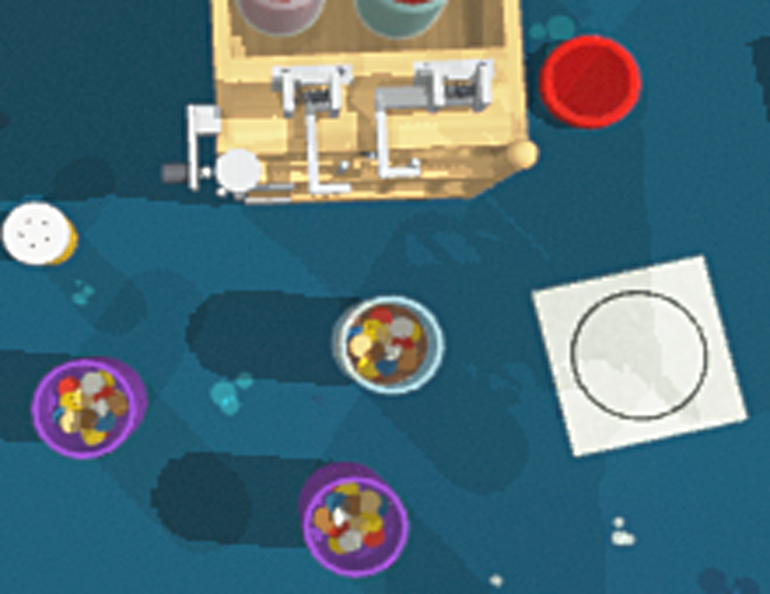

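View pics/c2.png

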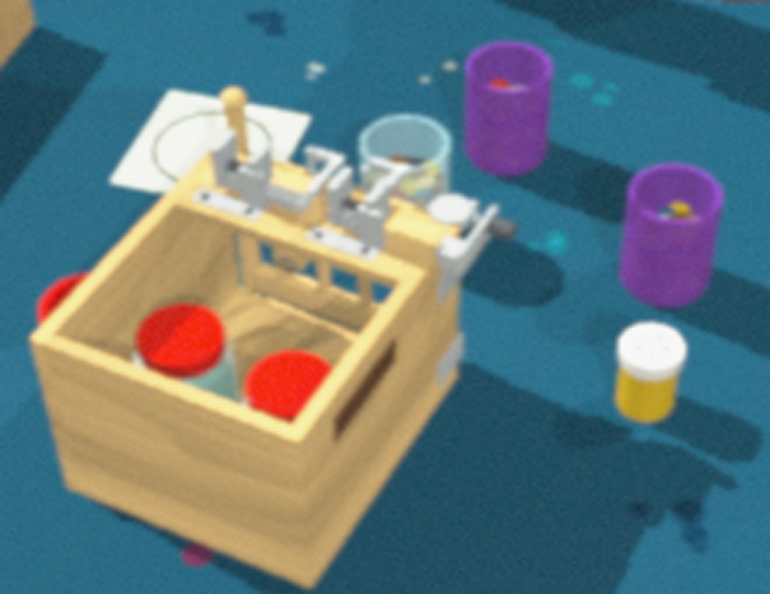

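The enlarged crop confirms the clear glass jar at top (291,224); the other two are purple. Now positions.

```bash
python3 - <<'E'
from h import *
t=load('top0');s=load('scene0')
T=lambda u,v:(180+u/3.5,120+v/3.3); S=lambda u,v:(130+u/3.5,120+v/3.3)
def both(n,a,b,z):
    p,e=tri([ray(t,*T(*a)),ray(s,*S(*b))]); print(n,np.round(p*1000),np.round(np.array(e)*1000,1),'plane',np.round(onz(t,*T(*a),z)*1000),np.round(onz(s,*S(*b),z)*1000))
both('jar rim',(388,344),(405,148),.09)
both('ring',(639,355),(212,147),.001)
both('ball',(523,154),(234,98),.187)
both('main fixed-far? left tab',(434,84),(255,185),.185)
both('main right tab',(486,84),(226,160),.185)
both('saf left tab',(285,90),(371,222),.185)
both('saf right tab',(340,88),(342,200),.185)
both('shaker cap',(36,234),(652,352),.059)
both('purple far',(84,408),(668,185),.09)
both('purple near',(356,523),(509,62),.09)
both('lid',(590,82),(70,300),.014)
# tote back corners at z=.15: scene (35,340) , (295,440); (205,155)?,(420,270)
for q in [(35,340),(297,438)]: print(np.round(onz(s,*S(*q),.15)*1000))
for q in [(238.5,69.5),(325.5,68)]: print(np.round(onz(t,*q,.15)*1000))
E
```

```text
jar rim [511. -51.  82.] [0.3 0.3] plane [512. -49.  90.] [520. -46.  90.]
ring [ 501. -230.   -1.] [0.5 0.5] plane [ 501. -230.    1.] [ 503. -228.    1.]
ball [ 622. -114.  186.] [0.9 0.9] plane [ 622. -115.  187.] [ 623. -112.  187.]
main fixed-far? left tab [668. -70. 163.] [0.5 0.5] plane [664. -67. 185.] [688. -55. 185.]
main right tab [665. -95. 172.] [3. 3.] plane [664. -96. 185.] [676. -83. 185.]
saf left tab [666.  14. 165.] [1. 1.] plane [661.  15. 185.] [684.  24. 185.]
saf right tab [663. -13. 171.] [3.5 3.5] plane [662. -15. 185.] [675.  -2. 185.]
shaker cap [588. 175.  49.] [0.1 0.1] plane [587. 173.  59.] [596. 178.  59.]
purple far [472. 135.  95.] [2.1 2.1] plane [471. 137.  90.] [469. 131.  90.]
purple near [397. -27.  93.] [0.8 0.8] plane [397. -28.  90.] [393. -28.  90.]
lid [ 703. -205.   13.] [6. 6.] plane [ 699. -199.   14.] [ 705. -211.   14.]
[ 835. -113.  150.]
[828.  59. 150.]
[831.  60. 150.]
[ 833. -119.  150.]
```

Jar rim is about (511,-51), ring (501,-230), ball (622,-114,186). Sizes and heights are consistent. Next I move the wrist camera towards the jar, turning so the camera is on the robot side (this keeps joint 6 mid-range).

>>> carry_out([
  {"az": 8,"tx": 20,"ty": 30,"grip": 85},
  {"az": 16,"tx": 48,"ty": 70,"grip": 85},
  {"az": 24,"tx": 76,"ty": 110,"grip": 85},
  {"az": 32,"tx": 104,"ty": 150,"grip": 85},
  {"az": 40,"tx": 132,"ty": 190,"grip": 85},
  {"az": 48,"tx": 160,"ty": 230,"grip": 85},
  {"az": 56,"tx": 188,"ty": 270,"grip": 85},
  {"az": 64,"tx": 216,"ty": 310,"grip": 85},
])

```text
invalid input at $.rows[0]: expected keys ax, ay, az, tx, ty, tz, grip
```

>>> carry_out([
  {"az": 8,"tx": 15,"ty": 25,"grip": 85},
  {"az": 16,"tx": 35,"ty": 55,"grip": 85},
  {"az": 24,"tx": 55,"ty": 85,"grip": 85},
  {"az": 32,"tx": 75,"ty": 115,"grip": 85},
  {"az": 40,"tx": 95,"ty": 145,"grip": 85},
  {"az": 48,"tx": 115,"ty": 175,"grip": 85},
  {"az": 56,"tx": 135,"ty": 205,"grip": 85},
  {"az": 64,"tx": 147,"ty": 222,"grip": 85},
])

```text
invalid input at $.rows[0]: expected keys ax, ay, az, tx, ty, tz, grip
```

>>> carry_out([
  {"az": 8,"grip": 85},
  {"az": 16,"grip": 85},
  {"az": 24,"grip": 85},
  {"az": 32,"grip": 85},
  {"az": 38,"grip": 85},
  {"az": 38,"grip": 85},
])

```text
invalid input at $.rows[0]: expected keys ax, ay, az, tx, ty, tz, grip
```

```bash
python3 - <<'E'
from h import *
s=snap('wrist','w1');print(np.round(s['xyz'],3),np.round(s['orientation'],3).tolist())
st=bot.state();print(st['t'],np.round(st['tool_pos'],4),np.round(st['ee_rot'],3).tolist(),np.round(st['joint_positions'],2))
E
```

```text
[ 0.213 -0.565  0.373] [[0.239, -0.931, -0.276], [-0.971, -0.229, -0.067], [-0.001, 0.284, -0.959]]
0.2 [ 0.1431 -0.5825  0.2308] [[0.971, 0.238, 0.0], [0.238, -0.971, 0.001], [0.0, -0.001, -1.0]] [-1.55  0.1   0.1   1.56  0.    1.35]
```

View pics/w1.png

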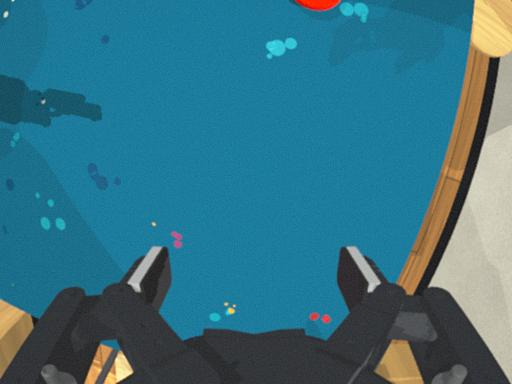

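The arm has not moved; every row needs all keys.

>>> carry_out([
  {"ax": 0,"ay": 0,"az": 8,"tx": 20,"ty": 30,"tz": 0,"grip": 85},
  {"ax": 0,"ay": 0,"az": 16,"tx": 48,"ty": 70,"tz": 0,"grip": 85},
  {"ax": 0,"ay": 0,"az": 24,"tx": 76,"ty": 110,"tz": 0,"grip": 85},
  {"ax": 0,"ay": 0,"az": 32,"tx": 104,"ty": 150,"tz": 0,"grip": 85},
  {"ax": 0,"ay": 0,"az": 40,"tx": 132,"ty": 190,"tz": 0,"grip": 85},
  {"ax": 0,"ay": 0,"az": 48,"tx": 160,"ty": 230,"tz": 0,"grip": 85},
  {"ax": 0,"ay": 0,"az": 56,"tx": 188,"ty": 270,"tz": 0,"grip": 85},
  {"ax": 0,"ay": 0,"az": 64,"tx": 216,"ty": 310,"tz": 0,"grip": 85},
])

```text
t: 1.0
tool_pos: [0.3598, -0.271, 0.2314]
ee_rot: [[0.206, 0.979, 0.0], [0.979, -0.206, -0.0], [-0.0, 0.001, -1.0]]
wrist_force: [0.9, -0.1, 1.4]
finger_gap: 0.085
```

>>> carry_out([
  {"ax": 0,"ay": 0,"az": 8,"tx": 15,"ty": 25,"tz": 0,"grip": 85},
  {"ax": 0,"ay": 0,"az": 16,"tx": 35,"ty": 55,"tz": 0,"grip": 85},
  {"ax": 0,"ay": 0,"az": 24,"tx": 55,"ty": 85,"tz": 0,"grip": 85},
  {"ax": 0,"ay": 0,"az": 32,"tx": 75,"ty": 115,"tz": 0,"grip": 85},
  {"ax": 0,"ay": 0,"az": 40,"tx": 95,"ty": 145,"tz": 0,"grip": 85},
  {"ax": 0,"ay": 0,"az": 48,"tx": 115,"ty": 175,"tz": 0,"grip": 85},
  {"ax": 0,"ay": 0,"az": 56,"tx": 135,"ty": 205,"tz": 0,"grip": 85},
  {"ax": 0,"ay": 0,"az": 64,"tx": 147,"ty": 222,"tz": 0,"grip": 85},
])

```text
t: 1.8
tool_pos: [0.5069, -0.0485, 0.2311]
ee_rot: [[-0.79, 0.613, 0.0], [0.613, 0.79, 0.0], [0.0, 0.0, -1.0]]
wrist_force: [-0.5, -0.3, -0.2]
finger_gap: 0.0849
```

>>> carry_out([
  {"ax": 0,"ay": 0,"az": 8,"tx": 0,"ty": 0,"tz": 0,"grip": 85},
  {"ax": 0,"ay": 0,"az": 16,"tx": 0,"ty": 0,"tz": 0,"grip": 85},
  {"ax": 0,"ay": 0,"az": 24,"tx": 0,"ty": 0,"tz": 0,"grip": 85},
  {"ax": 0,"ay": 0,"az": 32,"tx": 0,"ty": 0,"tz": 0,"grip": 85},
  {"ax": 0,"ay": 0,"az": 38,"tx": 0,"ty": 0,"tz": 0,"grip": 85},
  {"ax": 0,"ay": 0,"az": 38,"tx": 0,"ty": 0,"tz": 0,"grip": 85},
])

```text
t: 2.4
tool_pos: [0.506, -0.0507, 0.2312]
ee_rot: [[-1.0, 0.002, -0.0], [0.002, 1.0, 0.0], [0.0, 0.0, -1.0]]
wrist_force: [0.3, -0.4, -0.2]
finger_gap: 0.085
```

```bash
python3 - <<'E'
from h import *
s=snap('wrist','w1');print(np.round(s['xyz'],3),np.round(s['orientation'],3).tolist())
st=bot.state();print(st['t'],np.round(st['tool_pos'],4),np.round(st['ee_rot'],3).tolist(),np.round(st['joint_positions'],2))
E
```

```text
[ 0.434 -0.051  0.374] [[0.002, 0.959, 0.284], [1.0, -0.002, -0.0], [-0.0, 0.284, -0.959]]
2.45 [ 0.506  -0.0507  0.2312] [[-1.0, 0.006, -0.0], [0.006, 1.0, 0.0], [0.0, 0.0, -1.0]] [-0.36 -0.17 -0.18  1.57  0.   -0.35]
```

View pics/w1.png

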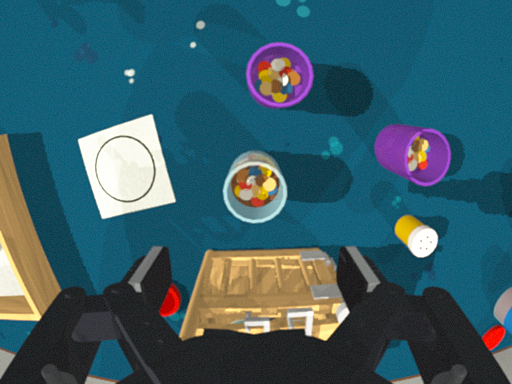

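The wrist view shows the clear jar rim near (256,190), the ring near (126,168), the gate behind it, and the purple jars at (280,75) and (425,157).

```bash
python3 - <<'E'
from h import *
w=load('w1');t=load('top0')
im=w['pixels']
cv2.imwrite('pics/c3.png',cv2.resize(im[130:240,70:300],None,fx=3.4,fy=3.4,interpolation=cv2.INTER_CUBIC))
# ring: dark pixels within white card
g=cv2.cvtColor(im,cv2.COLOR_BGR2GRAY)
for nm,I,roi,fi,src in [('w',im,(95,235,70,180),True,w),('t',t['pixels'],(190,262,328,396),False,t)]:
    g=cv2.cvtColor(I,cv2.COLOR_BGR2GRAY); y0,y1,x0,x1=roi
    m=(g[y0:y1,x0:x1]>150).astype(np.uint8)
    cs,h=cv2.findContours(m,cv2.RETR_CCOMP,cv2.CHAIN_APPROX_NONE)
    for c in cs:
        if cv2.contourArea(c)>800:
            e=cv2.fitEllipse(c); u,v=e[0][0]+x0,e[0][1]+y0
            print(nm,cv2.contourArea(c),round(u,1),round(v,1),np.round(e[1],1),np.round(onz(src,u,v,.001,fi)*1000,1))
a=(256,190.5)
E
```

```text
w 6679.0 126.8 167.4 [ 90.  103.5] [ 499.5 -222.4    1. ]
t 2501.5 362.0 227.4 [58.1 59.9] [ 501.7 -229.     1. ]
```

View pics/c3.png

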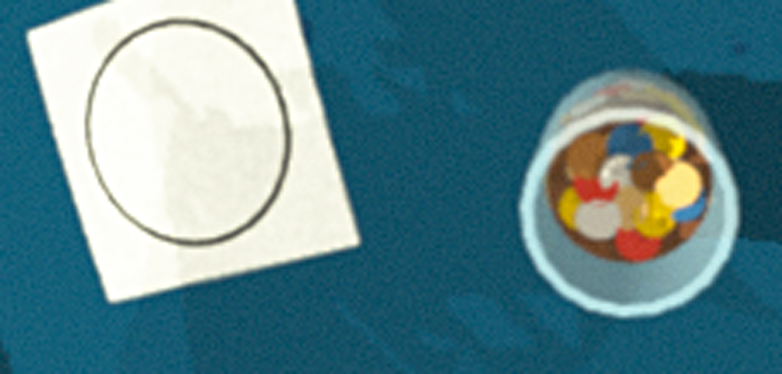

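```bash
python3 - <<'E'
from h import *
w=load('w1');t=load('top0');s=load('scene0')
C=lambda u,v:(70+u/3.4-.35,130+v/3.4-.35)
for nm,P,z in [('ring',[(87,130),(291,130),(182,20),(196,244)],.001),('rim',[(521,205),(738,205),(632,103),(630,317)],.09)]:
    q=np.array([onz(w,*C(*p),z,True) for p in P])*1000
    print(nm,np.round(q[:,:2],1).tolist(),'dia',np.linalg.norm(q[0]-q[1]),np.linalg.norm(q[2]-q[3]),'ctr',q.mean(0), 'mid',(q[0]+q[1])/2,(q[2]+q[3])/2)
# two-view heights
T=lambda u,v:(180+u/3.5-.36,120+v/3.3-.35)
cw=C(630,209)
print(tri([ray(w,*cw,True),ray(t,*T(388,344))]), onz(t,*T(388,344),.09))
print('ringT',onz(t,*T(639,355),.001))
E
```

```text
ring [[498.5, -273.3], [501.3, -180.6], [456.0, -224.3], [547.6, -227.2]] dia 92.68929323990636 91.66062292444828 ctr [ 500.86223778 -226.35041043    1.        ] mid [ 499.89533998 -226.96020135    1.        ] [ 501.82913557 -225.74061952    1.        ]
rim [[508.5, -81.2], [508.6, -18.0], [478.6, -48.9], [543.4, -49.5]] dia 63.21185173811544 64.71277716829171 ctr [509.77144208 -49.36642832  90.        ] mid [508.53885835 -49.57607466  90.        ] [511.00402582 -49.15678198  90.        ]
(array([ 0.51209049, -0.04950028,  0.08152268]), [np.float64(9.577470065567219e-05), np.float64(9.577470065570413e-05)]) [ 0.51225573 -0.04869868  0.09      ]
ringT [ 0.50215092 -0.2293717   0.001     ]
```

Jar centre (511,-49.5), rim diameter measured about 64. Ring centre (501.5,-227.5). Both agree across views to about 2 mm. Descend over the jar and close gently.

>>> carry_out([
  {"ax": 0,"ay": 0,"az": 0,"tx": 5,"ty": 1,"tz": -30,"grip": 85},
  {"ax": 0,"ay": 0,"az": 0,"tx": 5,"ty": 1,"tz": -70,"grip": 85},
  {"ax": 0,"ay": 0,"az": 0,"tx": 5,"ty": 1,"tz": -110,"grip": 85},
  {"ax": 0,"ay": 0,"az": 0,"tx": 5,"ty": 1,"tz": -145,"grip": 85},
  {"ax": 0,"ay": 0,"az": 0,"tx": 5,"ty": 1,"tz": -175,"grip": 85},
  {"ax": 0,"ay": 0,"az": 0,"tx": 5,"ty": 1,"tz": -195,"grip": 85},
  {"ax": 0,"ay": 0,"az": 0,"tx": 5,"ty": 1,"tz": -202,"grip": 85},
  {"ax": 0,"ay": 0,"az": 0,"tx": 5,"ty": 1,"tz": -202,"grip": 85},
])

```text
t: 3.25
tool_pos: [0.5105, -0.0495, 0.0287]
ee_rot: [[-1.0, 0.005, -0.001], [0.005, 1.0, 0.001], [0.001, 0.001, -1.0]]
wrist_force: [0.1, 0.1, 0.4]
finger_gap: 0.085
```

>>> carry_out([
  {"ax": 0,"ay": 0,"az": 0,"tx": 0,"ty": 0,"tz": 0,"grip": 72},
  {"ax": 0,"ay": 0,"az": 0,"tx": 0,"ty": 0,"tz": 0,"grip": 66},
  {"ax": 0,"ay": 0,"az": 0,"tx": 0,"ty": 0,"tz": 0,"grip": 58},
  {"ax": 0,"ay": 0,"az": 0,"tx": 0,"ty": 0,"tz": 0,"grip": 58},
  {"ax": 0,"ay": 0,"az": 0,"tx": 0,"ty": 0,"tz": 0,"grip": 58},
], force=20)

```text
t: 3.75
tool_pos: [0.5123, -0.0498, 0.0312]
ee_rot: [[-1.0, 0.004, 0.003], [0.004, 1.0, -0.0], [-0.003, -0.0, -1.0]]
wrist_force: [-0.5, 2.6, 5.8]
finger_gap: 0.0648
```

```bash
python3 - <<'E'
from h import *
s=snap('wrist','w2');st=bot.state();print(st['t'],st['tool_pos'],st['wrist_force'],st['finger_gap'])
E
```

```text
3.8 [ 0.51228074 -0.0497818   0.03117219] [-0.65137307  3.17642228  5.79918753] 0.06471990627661066
```

View pics/w2.png

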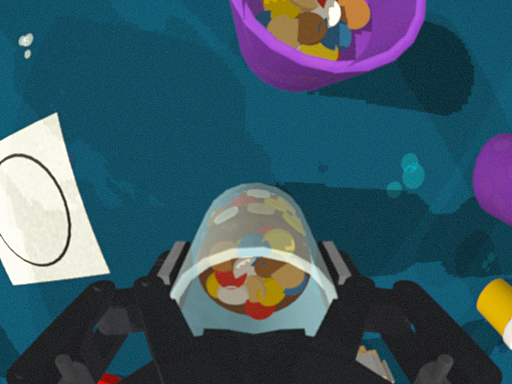

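The jar is held between the pads with a gap of 64.7 mm, matching its 64 mm diameter. I'll relieve the slight downward press and slide to the ring.

>>> carry_out([
  {"ax": 0,"ay": 0,"az": 0,"tx": 0,"ty": 0,"tz": 2,"grip": 58},
  {"ax": 0,"ay": 0,"az": 0,"tx": 0,"ty": -5,"tz": 2,"grip": 58},
  {"ax": 0,"ay": 0,"az": 0,"tx": -1,"ty": -15,"tz": 2,"grip": 58},
  {"ax": 0,"ay": 0,"az": 0,"tx": -2,"ty": -29,"tz": 2,"grip": 58},
  {"ax": 0,"ay": 0,"az": 0,"tx": -3,"ty": -43,"tz": 2,"grip": 58},
  {"ax": 0,"ay": 0,"az": 0,"tx": -3,"ty": -57,"tz": 2,"grip": 58},
  {"ax": 0,"ay": 0,"az": 0,"tx": -4,"ty": -66,"tz": 2,"grip": 58},
  {"ax": 0,"ay": 0,"az": 0,"tx": -4,"ty": -70,"tz": 2,"grip": 58},
])

```text
t: 4.6
tool_pos: [0.5069, -0.121, 0.0313]
ee_rot: [[-1.0, 0.005, -0.0], [0.005, 1.0, 0.0], [0.0, 0.0, -1.0]]
wrist_force: [0.5, 1.3, -0.6]
finger_gap: 0.0646
```

```bash
python3 - <<'E'
from h import *
s=snap('wrist','w3');snap('top','t3');st=bot.state();print(st['t'],st['tool_pos'],st['wrist_force'],st['finger_gap'])
E
```

```text
4.7 [ 0.50702951 -0.12052428  0.03131804] [ 0.38890352 -0.87465562 -2.31222477] 0.06468404221632723
```

View pics/w3.png

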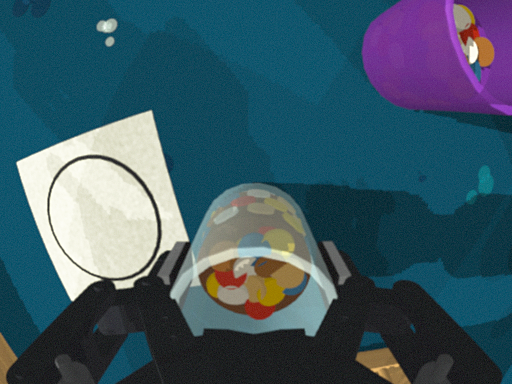

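>>> carry_out([
  {"ax": 0,"ay": 0,"az": 0,"tx": -1,"ty": -8,"tz": 0,"grip": 58},
  {"ax": 0,"ay": 0,"az": 0,"tx": -2,"ty": -24,"tz": 0,"grip": 58},
  {"ax": 0,"ay": 0,"az": 0,"tx": -3,"ty": -42,"tz": 0,"grip": 58},
  {"ax": 0,"ay": 0,"az": 0,"tx": -4,"ty": -60,"tz": 0,"grip": 58},
  {"ax": 0,"ay": 0,"az": 0,"tx": -5,"ty": -78,"tz": 0,"grip": 58},
  {"ax": 0,"ay": 0,"az": 0,"tx": -6,"ty": -94,"tz": 0,"grip": 58},
  {"ax": 0,"ay": 0,"az": 0,"tx": -6,"ty": -105,"tz": 0,"grip": 58},
  {"ax": 0,"ay": 0,"az": 0,"tx": -6,"ty": -107,"tz": 0,"grip": 58},
])

```text
t: 5.5
tool_pos: [0.501, -0.2283, 0.0313]
ee_rot: [[-1.0, 0.005, 0.0], [0.005, 1.0, -0.0], [-0.0, -0.0, -1.0]]
wrist_force: [-0.8, -0.4, 0.4]
finger_gap: 0.065
```

```bash
python3 - <<'E'
from h import *
s=snap('wrist','w4');st=bot.state();print(st['t'],st['tool_pos'],st['wrist_force'],st['finger_gap'])
E
```

```text
5.55 [ 0.50104544 -0.22779755  0.03133182] [-0.73082429 -0.98618045 -1.26601338] 0.06441827783712863
```

View pics/w4.png

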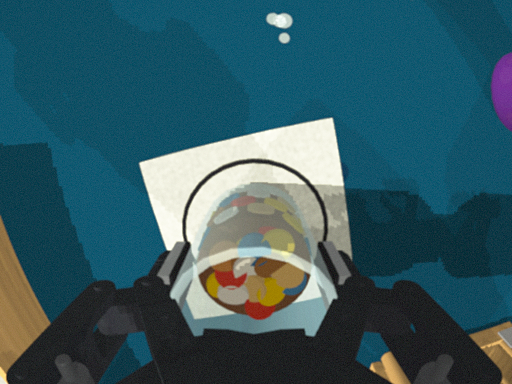

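The jar is centred left-right in the ring. Opening, then rising to look.

>>> carry_out([
  {"ax": 0,"ay": 0,"az": 0,"tx": 0,"ty": 0,"tz": 0,"grip": 68},
  {"ax": 0,"ay": 0,"az": 0,"tx": 0,"ty": 0,"tz": 0,"grip": 76},
  {"ax": 0,"ay": 0,"az": 0,"tx": 0,"ty": 0,"tz": 0,"grip": 85},
  {"ax": 0,"ay": 0,"az": 0,"tx": 0,"ty": 0,"tz": 0,"grip": 85},
  {"ax": 0,"ay": 0,"az": 0,"tx": 0,"ty": 0,"tz": 30,"grip": 85},
  {"ax": 0,"ay": 0,"az": 0,"tx": 0,"ty": 0,"tz": 70,"grip": 85},
  {"ax": 0,"ay": 0,"az": 0,"tx": 0,"ty": 0,"tz": 115,"grip": 85},
  {"ax": 0,"ay": 0,"az": 0,"tx": 0,"ty": 0,"tz": 160,"grip": 85},
])

```text
t: 6.35
tool_pos: [0.5008, -0.2262, 0.1929]
ee_rot: [[-1.0, 0.003, -0.0], [0.003, 1.0, 0.0], [0.0, 0.0, -1.0]]
wrist_force: [1.1, -1.5, -0.2]
finger_gap: 0.0848
```

>>> carry_out([
  {"ax": 0,"ay": 0,"az": 0,"tx": 0,"ty": 0,"tz": 50,"grip": 85},
  {"ax": 0,"ay": 0,"az": 0,"tx": 0,"ty": 0,"tz": 70,"grip": 85},
  {"ax": 0,"ay": 0,"az": 0,"tx": 0,"ty": 0,"tz": 70,"grip": 85},
  {"ax": 0,"ay": 0,"az": 0,"tx": 0,"ty": 0,"tz": 70,"grip": 85},
])

```text
t: 6.75
tool_pos: [0.5012, -0.2266, 0.2611]
ee_rot: [[-1.0, 0.003, 0.0], [0.003, 1.0, -0.0], [-0.0, -0.0, -1.0]]
wrist_force: [0.0, 0.1, 0.7]
finger_gap: 0.0848
```

```bash
python3 - <<'E'
from h import *
s=snap('wrist','w5');st=bot.state();print(st['t'],st['tool_pos'],st['wrist_force'],st['finger_gap'])
snap('scene','s5')
t=snap('top','t5')
cv2.imwrite('pics/c5.png',np.hstack([cv2.resize(s['pixels'][120:240,180:330],(440,352),interpolation=cv2.INTER_CUBIC)]))
E
```

```text
6.8 [ 0.5008369  -0.22635341  0.26006059] [ 0.40856015 -0.08495836 -0.75257118] 0.08491814107111886
```

View pics/w5.png

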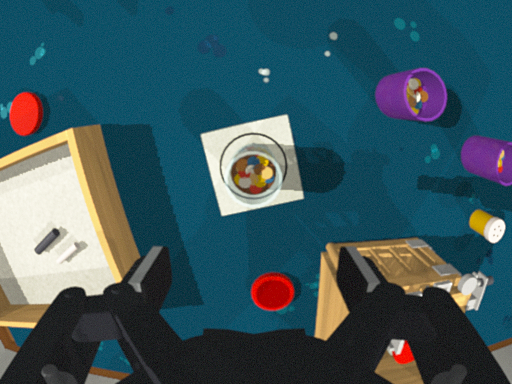

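View pics/c5.png

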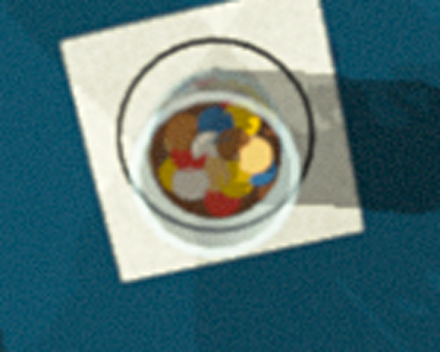

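View pics/s5.png

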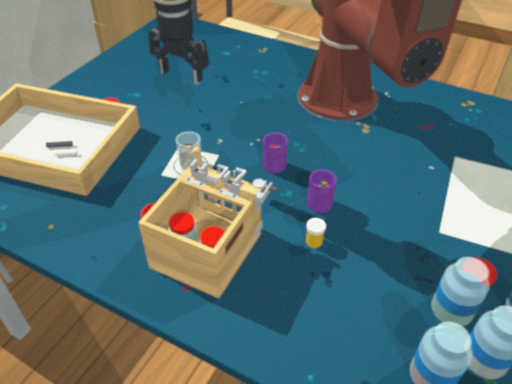

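The jar stands in the ring: rim at about (255,175) in the wrist view and ring around (253,165). I'll check numerically.

```bash
python3 - <<'E'
from h import *
w=load('w5');s=load('s5');t=load('t5')
C=lambda u,v:(180+u*150/440-.33,120+v*120/352-.33)
for nm,P,z in [('ring',[(119,131),(314,131),(214,38),(214,230)],.001),('rim',[(133,170),(302,170),(217,94),(217,252)],.09)]:
    q=np.array([onz(w,*C(*p),z,True) for p in P])*1000
    print(nm,np.round(q[:,:2],1).tolist(),'mid',(q[0]+q[1])/2,(q[2]+q[3])/2)
print(proj(s,[.501,-.227,.26]))
cv2.imwrite('pics/c6.png',np.hstack([cv2.resize(s['pixels'][120:220,140:250],(440,400),interpolation=cv2.INTER_CUBIC),cv2.resize(t['pixels'][190:270,320:408],(352,400)[::1],interpolation=cv2.INTER_CUBIC)]))
E
```

```text
ring [[498.7, -272.8], [498.9, -181.2], [455.4, -228.0], [547.2, -228.3]] mid [ 498.79810426 -226.99100037    1.        ] [ 501.325731   -228.16967884    1.        ]
rim [[497.9, -257.7], [498.0, -195.4], [469.8, -226.6], [529.7, -226.8]] mid [ 497.94798692 -226.52882573   90.        ] [ 499.76282361 -226.71864199   90.        ]
(np.float64(182.06154325469166), np.float64(81.82098346222266))
```

View pics/c6.png

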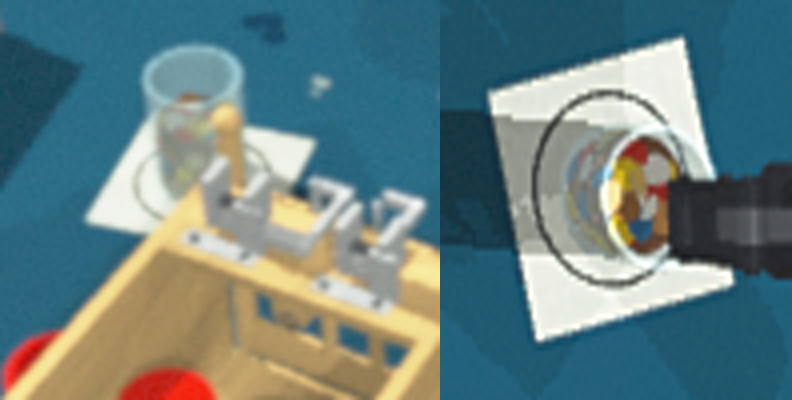

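The jar is within about 2 mm of the ring's centre. Next, the wrist camera goes over the catches.

>>> carry_out([
  {"ax": 0,"ay": 0,"az": 0,"tx": 10,"ty": 15,"tz": 10,"grip": 85},
  {"ax": 0,"ay": 0,"az": 0,"tx": 30,"ty": 45,"tz": 30,"grip": 70},
  {"ax": 0,"ay": 0,"az": 0,"tx": 50,"ty": 77,"tz": 40,"grip": 60},
  {"ax": 0,"ay": 0,"az": 0,"tx": 72,"ty": 110,"tz": 40,"grip": 50},
  {"ax": 0,"ay": 0,"az": 0,"tx": 94,"ty": 142,"tz": 40,"grip": 48},
  {"ax": 0,"ay": 0,"az": 0,"tx": 110,"ty": 170,"tz": 40,"grip": 48},
  {"ax": 0,"ay": 0,"az": 0,"tx": 119,"ty": 182,"tz": 40,"grip": 48},
  {"ax": 0,"ay": 0,"az": 0,"tx": 119,"ty": 182,"tz": 40,"grip": 48},
])

```text
t: 7.7
tool_pos: [0.6203, -0.0432, 0.2998]
ee_rot: [[-1.0, 0.001, -0.002], [0.001, 1.0, 0.001], [0.002, 0.001, -1.0]]
wrist_force: [0.5, 0.1, -0.7]
finger_gap: 0.0478
```

>>> carry_out([
  {"ax": 0,"ay": 0,"az": 0,"tx": 0,"ty": 0,"tz": 0,"grip": 48},
  {"ax": 0,"ay": 0,"az": 0,"tx": 0,"ty": 0,"tz": 0,"grip": 48},
])

```text
t: 7.9
tool_pos: [0.6196, -0.0458, 0.3011]
ee_rot: [[-1.0, 0.005, -0.001], [0.005, 1.0, -0.0], [0.001, -0.0, -1.0]]
wrist_force: [0.0, 0.4, -0.0]
finger_gap: 0.0481
```

```bash
python3 - <<'E'
from h import *
s=snap('wrist','w7');st=bot.state();print(st['t'],st['tool_pos'],st['finger_gap'],np.round(st['joint_positions'],2))
E
```

```text
7.95 [ 0.61964453 -0.04587017  0.30126536] 0.04818404070691134 [-0.28  0.2   0.33  1.7  -0.   -0.28]
```

View pics/w7.png

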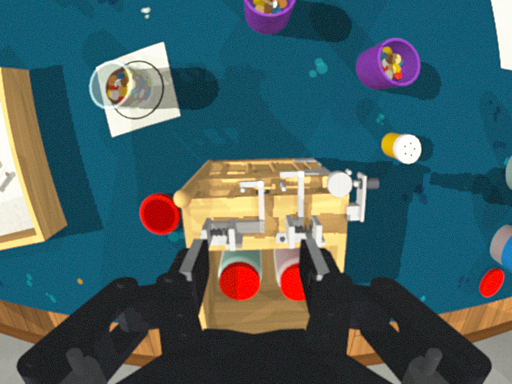

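Both catches are visible: main at about (222,235), nearer the ball at (180,198), and safety at about (300,230). Enlarging.

```bash
python3 - <<'E'
from h import *
s=load('w7');cv2.imwrite('pics/c7.png',cv2.resize(s['pixels'][155:265,165:365],None,fx=4,fy=4,interpolation=cv2.INTER_CUBIC))
E
```

```text
(no output)
```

View pics/c7.png

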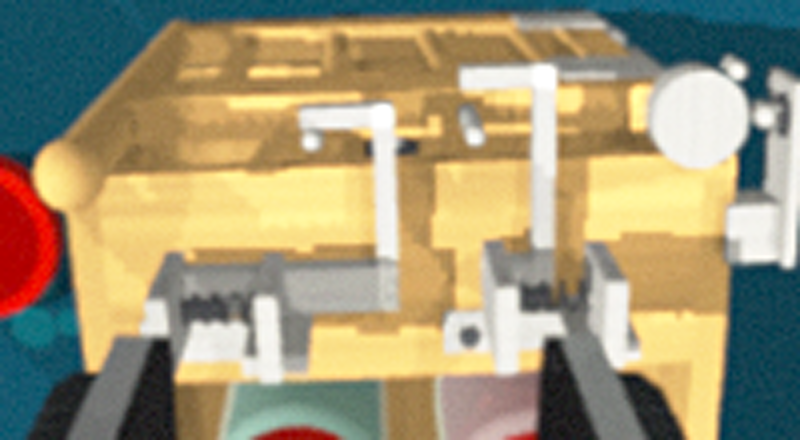

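>>> carry_out([
  {"ax": 0,"ay": 0,"az": 0,"tx": -20,"ty": 0,"tz": -20,"grip": 80},
  {"ax": 0,"ay": 0,"az": 0,"tx": -40,"ty": 0,"tz": -40,"grip": 80},
  {"ax": 0,"ay": 0,"az": 0,"tx": -50,"ty": 0,"tz": -50,"grip": 80},
  {"ax": 0,"ay": 0,"az": 0,"tx": -50,"ty": 0,"tz": -50,"grip": 80},
  {"ax": 0,"ay": 0,"az": 0,"tx": -50,"ty": 0,"tz": -50,"grip": 80},
])

```text
t: 8.45
tool_pos: [0.5702, -0.0454, 0.252]
ee_rot: [[-1.0, 0.005, 0.001], [0.005, 1.0, -0.0], [-0.001, -0.0, -1.0]]
wrist_force: [0.2, -0.5, 0.5]
finger_gap: 0.0799
```

```bash
python3 - <<'E'
from h import *
s=snap('wrist','w8');st=bot.state();print(st['t'],st['tool_pos'],st['finger_gap'])
cv2.imwrite('pics/c8.png',cv2.resize(s['pixels'][140:260,130:390],None,fx=3,fy=3,interpolation=cv2.INTER_CUBIC))
E
```

```text
8.5 [ 0.57062285 -0.04533374  0.25229313] 0.07992925021678905
```

View pics/c8.png

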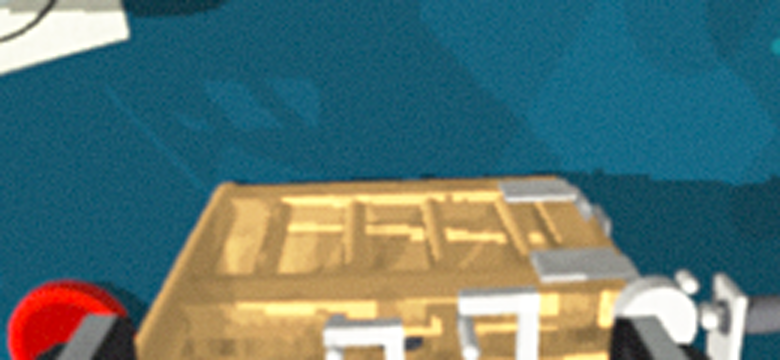

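```bash
python3 - <<'E'
from h import *
s=load('w8')
cv2.imwrite('pics/c8b.png',cv2.resize(s['pixels'][210:340,130:390],None,fx=3,fy=3,interpolation=cv2.INTER_CUBIC))
E
```

```text
(no output)
```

View pics/c8b.png

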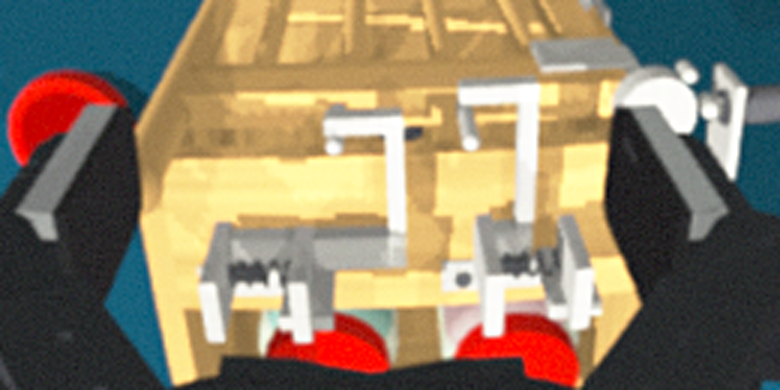

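```bash
python3 - <<'E'
from h import *
A=load('w8');B=load('w7');t=load('top0')
a=lambda u,v:(130+u/3-.33,210+v/3-.33); b=lambda u,v:(165+u/4-.37,155+v/4-.37)
print('w8 at z=.19')
for n,P in [('mainL',[(200,282),(226,282),(204,340),(228,340)]),('mainR',[(288,282),(308,282),(290,340),(313,340)]),('safL',[(481,277),(504,277),(482,335),(505,335)]),('safR',[(562,272),(584,272),(570,330),(594,330)])]:
    print(n,[np.round(onz(A,*a(*p),.19,True)[:2]*1000).tolist() for p in P])
print('w7')
for n,P in [('mainR',[(252,295),(276,295),(258,380),(282,380)]),('safL',[(488,287),(516,287),(495,372),(518,372)]),('safR',[(600,280),(625,280),(606,355),(636,355)])]:
    print(n,[np.round(onz(B,*b(*p),.19,True)[:2]*1000).tolist() for p in P])
# heights by triangulation, front mid of tops
for n,p,q in [('mainR',(298,282),(264,295)),('safL',(492,277),(502,287)),('safR',(573,272),(612,280))]:
    print(n,np.round(tri([ray(A,*a(*p),True),ray(B,*b(*q),True)])[0]*1000))
# tote front deck corners etc; ball
print('ball w7',onz(B,*b(70,177),.187,True))
E
```

```text
w8 at z=.19
mainL [[652.0, -95.0], [651.0, -87.0], [674.0, -96.0], [673.0, -89.0]]
mainR [[651.0, -69.0], [651.0, -64.0], [673.0, -70.0], [672.0, -63.0]]
safL [[649.0, -15.0], [650.0, -9.0], [671.0, -14.0], [672.0, -7.0]]
safR [[649.0, 8.0], [649.0, 15.0], [671.0, 13.0], [672.0, 20.0]]
w7
mainR [[651.0, -70.0], [651.0, -64.0], [673.0, -69.0], [672.0, -64.0]]
safL [[649.0, -16.0], [649.0, -9.0], [671.0, -13.0], [671.0, -8.0]]
safR [[648.0, 11.0], [648.0, 17.0], [667.0, 13.0], [667.0, 21.0]]
mainR [651. -67. 190.]
safL [648. -12. 192.]
safR [646.  11. 194.]
ball w7 [ 0.62299467 -0.11156799  0.187     ]
```

```bash
python3 - <<'E'
from h import *
A=load('w8');B=load('w7')
a=lambda u,v:(130+u/3-.33,210+v/3-.33); b=lambda u,v:(165+u/4-.37,155+v/4-.37)
for n,p,q in [('bar back-right corner',(405,265),(396,310)),('bar front-right',(405,235),(396,262)),('arm front tip',(402,112),(390,104)),('hook tip',(330,140),(305,120)),('saf arm front',(535,82),(552,68)),('plate hole',(462,279),(469,335))]:
    r,e=tri([ray(A,*a(*p),True),ray(B,*b(*q),True)]);print(n,np.round(r*1000),np.round(np.array(e)*1000,1))
E
```

```text
bar back-right corner [669. -35. 157.] [0.2 0.2]
bar front-right [653. -36. 162.] [0.2 0.2]
arm front tip [614. -37. 155.] [0.4 0.4]
hook tip [613. -58. 174.] [0.3 0.3]
saf arm front [605.   3. 155.] [0.1 0.1]
plate hole [678. -16. 152.] [0.1 0.1]
```

The tab tops triangulate to z≈190–194 and the widths come out at about 32, both consistent with the text. Main grip point (662,-72.5), safety (660.5,7.5). The catch bar beside the tabs lies at about z 160, so I keep the tips at 166.

>>> carry_out([
  {"ax": 0,"ay": 0,"az": 1.5,"tx": 25,"ty": -8,"tz": 0,"grip": 60},
  {"ax": 0,"ay": 0,"az": 1.5,"tx": 60,"ty": -18,"tz": 0,"grip": 60},
  {"ax": 0,"ay": 0,"az": 1.5,"tx": 85,"ty": -26,"tz": 0,"grip": 60},
  {"ax": 0,"ay": 0,"az": 1.5,"tx": 91,"ty": -27,"tz": -10,"grip": 60},
  {"ax": 0,"ay": 0,"az": 1.5,"tx": 91,"ty": -27,"tz": -30,"grip": 60},
  {"ax": 0,"ay": 0,"az": 1.5,"tx": 91,"ty": -27,"tz": -55,"grip": 60},
  {"ax": 0,"ay": 0,"az": 1.5,"tx": 91,"ty": -27,"tz": -55,"grip": 60},
], force=30)

```text
t: 9.2
tool_pos: [0.6594, -0.0711, 0.1925]
ee_rot: [[-1.0, -0.023, -0.005], [-0.023, 1.0, 0.002], [0.005, 0.002, -1.0]]
wrist_force: [-0.4, 0.1, -1.0]
finger_gap: 0.0599
```

```bash
python3 - <<'E'
from h import *
s=snap('wrist','w9');snap('scene','s9');st=bot.state();print(st['t'],st['tool_pos'],st['finger_gap'])
cv2.imwrite('pics/c9.png',cv2.resize(load('s9')['pixels'][100:240,130:310],None,fx=4,fy=4,interpolation=cv2.INTER_CUBIC))
E
```

```text
9.3 [ 0.66073698 -0.07151905  0.19666387] 0.05995044025316024
```

View pics/w9.png

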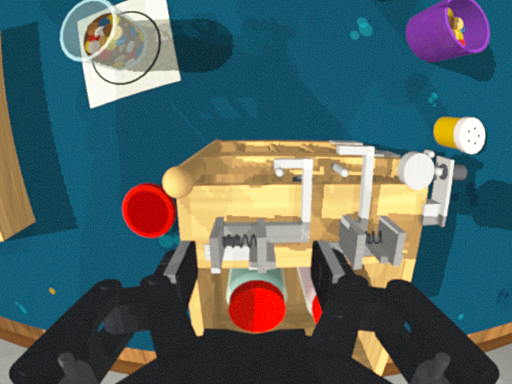

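View pics/c9.png

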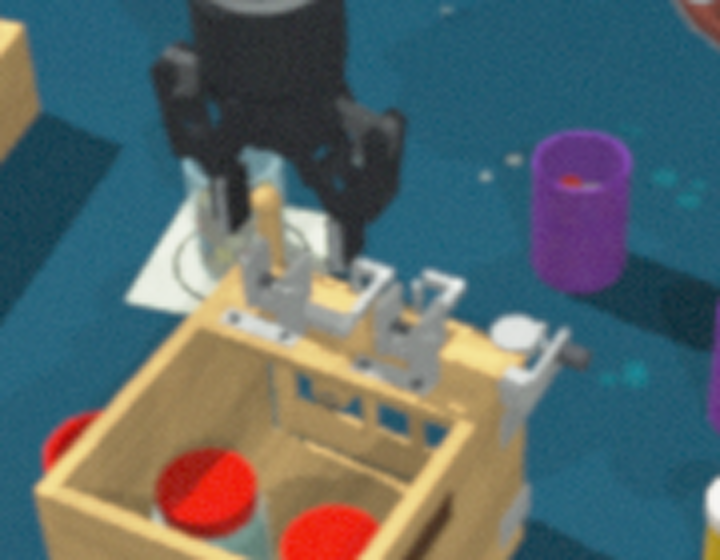

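```bash
python3 - <<'E'
from h import *
w=load('w9');s=load('s9');st=bot.state()
print(w['xyz'],st['tool_pos'],st['joint_positions'])
p=np.array(proj(s,st['tool_pos']));print('TCP in c9',(p-[130,100])*4)
for y in (-.0955,-.0635): 
  for q in ([.662,y,.19],): print('tab in w9',proj(w,q,True),'in c9',(np.array(proj(s,q))-[130,100])*4)
E
```

```text
[ 0.58767264 -0.07298278  0.33530677] [ 0.66073698 -0.07151905  0.19666387] [-3.04120337e-01  3.01530441e-01  2.56136948e-01  1.52602012e+00
  7.65944155e-05 -3.26819246e-01]
TCP in c9 [291.02702527 247.8090352 ]
tab in w9 (np.float64(209.1087149576431), np.float64(253.8542455447685)) in c9 [253.24419416 244.44914546]
tab in w9 (np.float64(267.45652704969086), np.float64(255.38474496356955)) in c9 [303.2304515  263.29010714]
```

The projections agree with the images: TCP centred over the main catch, tabs at (209..267,254) between the fingers. Descend, then squeeze.

>>> carry_out([
  {"ax": 0,"ay": 0,"az": 0,"tx": 1,"ty": 0,"tz": -8,"grip": 60},
  {"ax": 0,"ay": 0,"az": 0,"tx": 1,"ty": 0,"tz": -18,"grip": 60},
  {"ax": 0,"ay": 0,"az": 0,"tx": 1,"ty": -1,"tz": -26,"grip": 60},
  {"ax": 0,"ay": 0,"az": 0,"tx": 1,"ty": -1,"tz": -30,"grip": 60},
  {"ax": 0,"ay": 0,"az": 0,"tx": 1,"ty": -1,"tz": -30,"grip": 60},
], force=30)

```text
t: 9.8
tool_pos: [0.6616, -0.0726, 0.1653]
ee_rot: [[-1.0, -0.023, -0.001], [-0.023, 1.0, 0.001], [0.001, 0.001, -1.0]]
wrist_force: [0.9, -0.3, 0.1]
finger_gap: 0.0599
```

>>> carry_out([
  {"ax": 0,"ay": 0,"az": 0,"tx": 0,"ty": 0,"tz": 0,"grip": 45},
  {"ax": 0,"ay": 0,"az": 0,"tx": 0,"ty": 0,"tz": 0,"grip": 35},
  {"ax": 0,"ay": 0,"az": 0,"tx": 0,"ty": 0,"tz": 0,"grip": 26},
  {"ax": 0,"ay": 0,"az": 0,"tx": 0,"ty": 0,"tz": 0,"grip": 17},
  {"ax": 0,"ay": 0,"az": 0,"tx": 0,"ty": 0,"tz": 0,"grip": 17},
  {"ax": 0,"ay": 0,"az": 0,"tx": 0,"ty": 0,"tz": 0,"grip": 17},
], force=30)

```text
t: 10.4
tool_pos: [0.6626, -0.0732, 0.1682]
ee_rot: [[-1.0, -0.023, 0.002], [-0.023, 1.0, -0.001], [-0.002, -0.001, -1.0]]
wrist_force: [-1.1, -1.3, 6.2]
finger_gap: 0.0176
```

```bash
python3 - <<'E'
from h import *
s=snap('wrist','w10');st=bot.state();print(st['t'],st['tool_pos'],st['finger_gap'],st['wrist_force'])
E
```

```text
10.45 [ 0.66264036 -0.07317364  0.16815724] 0.017755508820695966 [-1.79535242 -1.13617393  6.67805   ]
```

View pics/w10.png

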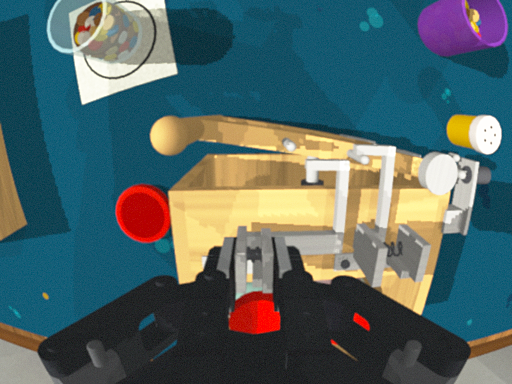

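Squeezed to 17.7 mm. The gate has sprung out and its post is now at (170,135), against the safety hook. Release and move to the safety catch.

>>> carry_out([
  {"ax": 0,"ay": 0,"az": 0,"tx": 0,"ty": 0,"tz": 0,"grip": 30},
  {"ax": 0,"ay": 0,"az": 0,"tx": 0,"ty": 0,"tz": 0,"grip": 45},
  {"ax": 0,"ay": 0,"az": 0,"tx": 0,"ty": 0,"tz": 0,"grip": 60},
  {"ax": 0,"ay": 0,"az": 0,"tx": 0,"ty": 0,"tz": 15,"grip": 60},
  {"ax": 0,"ay": 0,"az": 0,"tx": 0,"ty": 0,"tz": 35,"grip": 60},
  {"ax": 0,"ay": 0,"az": 0,"tx": 0,"ty": 0,"tz": 50,"grip": 60},
  {"ax": 0,"ay": 0,"az": 0,"tx": 0,"ty": 0,"tz": 50,"grip": 60},
])

```text
t: 11.15
tool_pos: [0.6634, -0.0728, 0.2203]
ee_rot: [[-1.0, -0.023, 0.005], [-0.023, 1.0, -0.001], [-0.005, -0.001, -1.0]]
wrist_force: [0.1, -0.8, -0.5]
finger_gap: 0.0597
```

```bash
python3 - <<'E'
from h import *
s=snap('wrist','w11');st=bot.state();print(st['t'],st['tool_pos'],st['finger_gap'],st['wrist_force'])
p=onz(s,170,135,.187,True);print(p)
for g in [(.6605,.0075-.022,.19),(.6605,.0165,.19)]: print(proj(s,g,True))
E
```

```text
11.2 [ 0.66298418 -0.07273622  0.218462  ] 0.05950629560692661 [-0.52721404  0.26004275  0.30720862]
[ 0.60426992 -0.12475143  0.187     ]
(np.float64(344.0673174212492), np.float64(227.74387273823936))
(np.float64(386.6363824999798), np.float64(227.66091496770906))
```

View pics/w11.png

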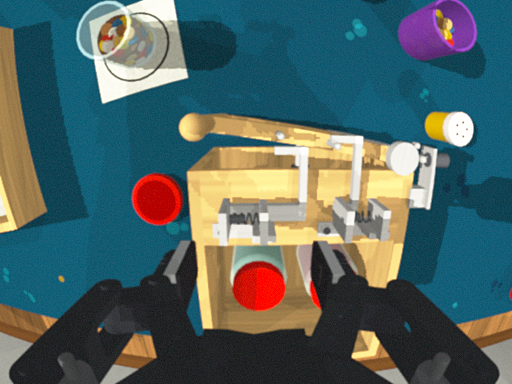

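The gate rests on the safety catch, its post at (195,127), and the main tab has sprung back. The safety tabs are where predicted (344..387,228). Moving there.

>>> carry_out([
  {"ax": 0,"ay": 0,"az": 0,"tx": -1,"ty": 20,"tz": 0,"grip": 60},
  {"ax": 0,"ay": 0,"az": 0,"tx": -2,"ty": 50,"tz": 0,"grip": 60},
  {"ax": 0,"ay": 0,"az": 0,"tx": -2,"ty": 75,"tz": 0,"grip": 60},
  {"ax": 0,"ay": 0,"az": 0,"tx": -2,"ty": 80,"tz": 0,"grip": 60},
  {"ax": 0,"ay": 0,"az": 0,"tx": -2,"ty": 80,"tz": -12,"grip": 60},
  {"ax": 0,"ay": 0,"az": 0,"tx": -2,"ty": 80,"tz": -20,"grip": 60},
  {"ax": 0,"ay": 0,"az": 0,"tx": -2,"ty": 80,"tz": -20,"grip": 60},
])

```text
t: 11.9
tool_pos: [0.659, 0.0067, 0.1936]
ee_rot: [[-1.0, -0.022, -0.004], [-0.022, 1.0, 0.001], [0.004, 0.001, -1.0]]
wrist_force: [-0.4, 0.8, -0.5]
finger_gap: 0.0601
```

```bash
python3 - <<'E'
from h import *
s=snap('wrist','w12');st=bot.state();print(st['t'],st['tool_pos'],st['finger_gap'],st['wrist_force'])
for g in [(.6605,.0075-.022,.19),(.6605,.0165,.19)]: print(proj(s,g,True))
cv2.imwrite('pics/c12.png',cv2.resize(s['pixels'][110:310,140:390],None,fx=3,fy=3,interpolation=cv2.INTER_CUBIC))
E
```

```text
11.95 [0.65932987 0.00656234 0.19467557] 0.059978731163008496 [ 0.08426205  0.03439767 -0.57525918]
(np.float64(215.05820357332357), np.float64(251.42908222848428))
(np.float64(271.45594764703986), np.float64(252.76490824175184))
```

View pics/c12.png

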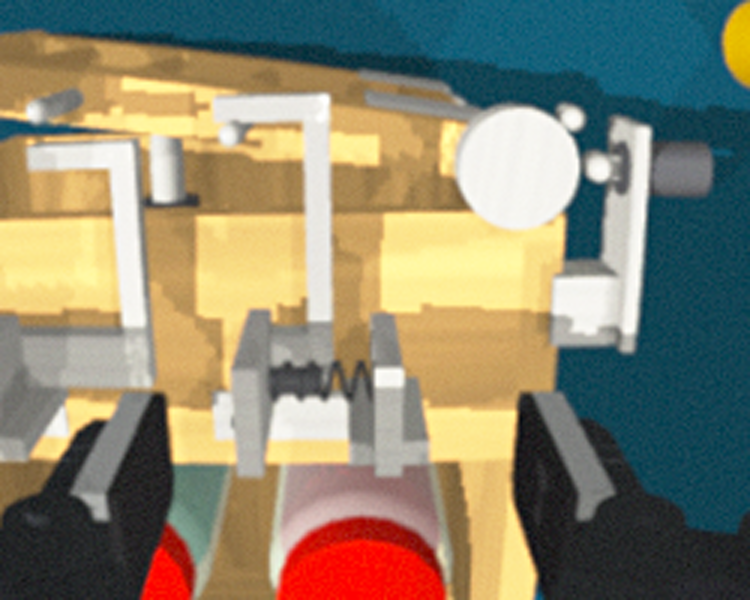

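Tabs appear about 2 mm more to +y than predicted, so I shift by that and squeeze.

>>> carry_out([
  {"ax": 0,"ay": 0,"az": 0,"tx": 1,"ty": 2,"tz": -8,"grip": 60},
  {"ax": 0,"ay": 0,"az": 0,"tx": 1,"ty": 2,"tz": -18,"grip": 60},
  {"ax": 0,"ay": 0,"az": 0,"tx": 1,"ty": 2,"tz": -28,"grip": 60},
  {"ax": 0,"ay": 0,"az": 0,"tx": 1,"ty": 2,"tz": -28,"grip": 60},
  {"ax": 0,"ay": 0,"az": 0,"tx": 1,"ty": 2,"tz": -28,"grip": 45},
  {"ax": 0,"ay": 0,"az": 0,"tx": 1,"ty": 2,"tz": -28,"grip": 35},
  {"ax": 0,"ay": 0,"az": 0,"tx": 1,"ty": 2,"tz": -28,"grip": 26},
  {"ax": 0,"ay": 0,"az": 0,"tx": 1,"ty": 2,"tz": -28,"grip": 17},
], force=30)

```text
t: 12.75
tool_pos: [0.6614, 0.009, 0.1698]
ee_rot: [[-1.0, -0.022, 0.001], [-0.022, 1.0, -0.0], [-0.001, -0.0, -1.0]]
wrist_force: [-2.3, -7.6, 4.2]
finger_gap: 0.0174
```

>>> carry_out([
  {"ax": 0,"ay": 0,"az": 0,"tx": 0,"ty": 0,"tz": 0,"grip": 17},
  {"ax": 0,"ay": 0,"az": 0,"tx": 0,"ty": 0,"tz": 0,"grip": 17},
  {"ax": 0,"ay": 0,"az": 0,"tx": 0,"ty": 0,"tz": 0,"grip": 17},
], force=30)

```text
t: 13.05
tool_pos: [0.6614, 0.0089, 0.1698]
ee_rot: [[-1.0, -0.023, 0.001], [-0.023, 1.0, -0.001], [-0.001, -0.001, -1.0]]
wrist_force: [-3.0, -1.8, 6.3]
finger_gap: 0.0172
```

```bash
python3 - <<'E'
from h import *
s=snap('wrist','w13');st=bot.state();print(st['t'],st['tool_pos'],st['finger_gap'],st['wrist_force'])
E
```

```text
13.1 [0.66139446 0.00893923 0.1698408 ] 0.017360348384732487 [-2.50423855 -1.24605346  6.84385489]
```

View pics/w13.png

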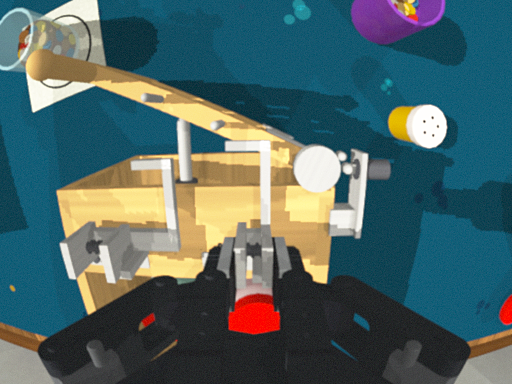

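The gate sprang clear and its ball is now at (42,65). Release and rise.

>>> carry_out([
  {"ax": 0,"ay": 0,"az": 0,"tx": 0,"ty": 0,"tz": 0,"grip": 30},
  {"ax": 0,"ay": 0,"az": 0,"tx": 0,"ty": 0,"tz": 0,"grip": 45},
  {"ax": 0,"ay": 0,"az": 0,"tx": 0,"ty": 0,"tz": 0,"grip": 60},
  {"ax": 0,"ay": 0,"az": 0,"tx": 0,"ty": 0,"tz": 15,"grip": 60},
  {"ax": 0,"ay": 0,"az": 0,"tx": 0,"ty": 0,"tz": 40,"grip": 60},
  {"ax": 0,"ay": 0,"az": 0,"tx": -15,"ty": -10,"tz": 70,"grip": 60},
  {"ax": 0,"ay": 0,"az": 0,"tx": -40,"ty": -40,"tz": 90,"grip": 60},
  {"ax": 0,"ay": 0,"az": 0,"tx": -50,"ty": -55,"tz": 95,"grip": 60},
])

```text
t: 13.9
tool_pos: [0.6111, -0.047, 0.268]
ee_rot: [[-1.0, -0.023, 0.005], [-0.023, 1.0, -0.002], [-0.005, -0.002, -1.0]]
wrist_force: [0.5, -0.5, 0.4]
finger_gap: 0.0599
```

>>> carry_out([
  {"ax": 0,"ay": 0,"az": 0,"tx": 0,"ty": 0,"tz": 0,"grip": 60},
  {"ax": 0,"ay": 0,"az": 0,"tx": 0,"ty": 0,"tz": 0,"grip": 60},
])

```text
t: 14.1
tool_pos: [0.6113, -0.0457, 0.2633]
ee_rot: [[-1.0, -0.022, 0.0], [-0.022, 1.0, 0.001], [-0.0, 0.001, -1.0]]
wrist_force: [-0.0, 0.6, -0.6]
finger_gap: 0.0602
```

```bash
python3 - <<'E'
from h import *
s=snap('wrist','w14');t=snap('top','t14');c=snap('scene','s14');st=bot.state();print(st['t'],st['tool_pos'],st['finger_gap'],st['wrist_force'])
cv2.imwrite('pics/c14.png',cv2.resize(c['pixels'][120:260,140:300],None,fx=4,fy=4,interpolation=cv2.INTER_CUBIC))
E
```

```text
14.25 [ 0.61117457 -0.04489303  0.26227672] 0.05976501145963581 [ 0.2882838  -0.59953152  0.25332232]
```

View pics/w14.png

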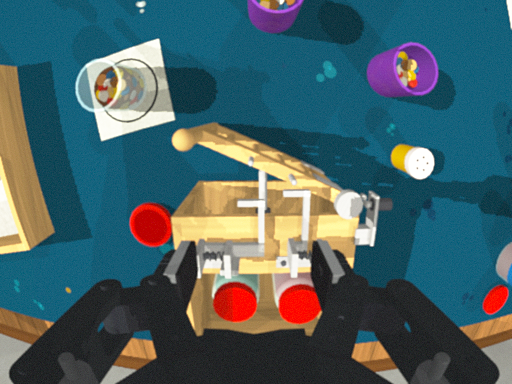

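View pics/c14.png

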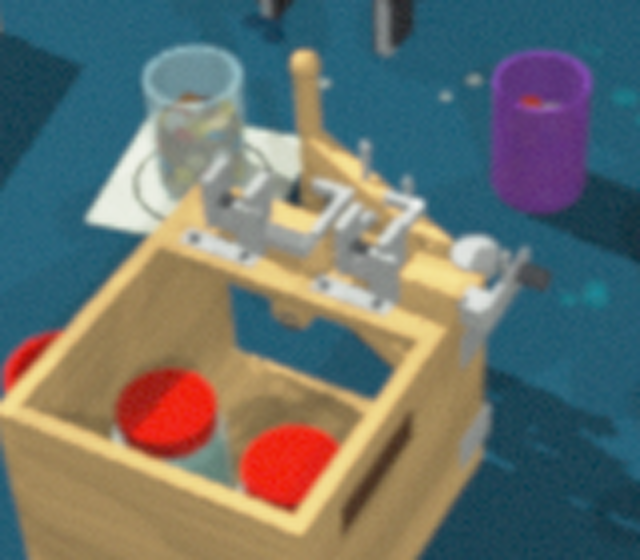

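Ball now at wrist (183,140) and scene (215.6,135.4); the post stands clear.

```bash
python3 - <<'E'
from h import *
w=load('w14');s=load('s14')
m=w['pixels'][125:158,168:200]; 
p,e=tri([ray(w,183,140,True),ray(s,215.6,135.4)]);print(p,e)
print(onz(w,183,140,.187,True),onz(s,215.6,135.4,.187))
# hinge from shut ball & open ball: radius 155
a=np.array([.623,-.112]);b=onz(w,183,140,.187,True)[:2]
d=b-a;L=np.hypot(*d);print(L,2*np.arcsin(L/2/.155))
m=(a+b)/2;n=np.array([-d[1],d[0]])/L
for sg in(1,-1):print(m+sg*n*np.sqrt(.155**2-L*L/4))
E
```

```text
[ 0.55954099 -0.1007778   0.18753994] [np.float64(0.00133567720724532), np.float64(0.0013356772072454738)]
[ 0.55906642 -0.09963178  0.187     ] [ 0.55910694 -0.10259899  0.187     ]
0.06511893508362174 0.42327486835159167
[ 0.56225048 -0.25459908]
[0.61981593 0.04296729]
```

The ball triangulates to (559.3,-101,187), the hinge axis to (619.8,43), and the gate to about 0.42 rad. All match the text. Turn the jaws along the post's tangent and move above it.

>>> carry_out([
  {"ax": 0,"ay": 0,"az": 8.2,"tx": -5,"ty": -5,"tz": 0,"grip": 50},
  {"ax": 0,"ay": 0,"az": 16.4,"tx": -13,"ty": -14,"tz": 0,"grip": 50},
  {"ax": 0,"ay": 0,"az": 24.6,"tx": -22,"ty": -24,"tz": 0,"grip": 50},
  {"ax": 0,"ay": 0,"az": 32.8,"tx": -32,"ty": -34,"tz": 0,"grip": 50},
  {"ax": 0,"ay": 0,"az": 41,"tx": -42,"ty": -45,"tz": 0,"grip": 50},
  {"ax": 0,"ay": 0,"az": 49.2,"tx": -49,"ty": -53,"tz": 0,"grip": 50},
  {"ax": 0,"ay": 0,"az": 57.4,"tx": -52,"ty": -56,"tz": 0,"grip": 50},
  {"ax": 0,"ay": 0,"az": 65.5,"tx": -52,"ty": -56,"tz": 0,"grip": 50},
])

```text
t: 15.05
tool_pos: [0.5589, -0.1015, 0.2626]
ee_rot: [[-0.388, -0.922, -0.001], [-0.922, 0.388, 0.001], [-0.0, 0.001, -1.0]]
wrist_force: [0.4, 0.2, 0.2]
finger_gap: 0.0501
```

>>> carry_out([
  {"ax": 0,"ay": 0,"az": 0,"tx": 0,"ty": 0,"tz": -15,"grip": 50},
  {"ax": 0,"ay": 0,"az": 0,"tx": 0,"ty": 0,"tz": -35,"grip": 50},
  {"ax": 0,"ay": 0,"az": 0,"tx": 0,"ty": 0,"tz": -45,"grip": 50},
  {"ax": 0,"ay": 0,"az": 0,"tx": 0,"ty": 0,"tz": -45,"grip": 50},
])

```text
t: 15.45
tool_pos: [0.5584, -0.1009, 0.2162]
ee_rot: [[-0.393, -0.919, -0.003], [-0.919, 0.393, 0.002], [-0.0, 0.004, -1.0]]
wrist_force: [-0.3, 0.7, -0.3]
finger_gap: 0.0504
```

```bash
python3 - <<'E'
from h import *
s=snap('wrist','w15');c=snap('scene','s15');st=bot.state();print(st['t'],st['tool_pos'],st['finger_gap'],st['wrist_force'],st['joint_positions'],st['ee_rot'])
print(proj(s,[.5593,-.101,.187],True))
E
```

```text
15.55 [ 0.55919987 -0.1014293   0.21861259] 0.050123468768564716 [ 0.17477347 -0.36366296  0.28975679] [-4.09525242e-01  5.22353242e-03 -2.79484839e-02  1.53789048e+00
  5.49591674e-05 -1.57575337e+00] [[-3.93621869e-01 -9.19272416e-01 -2.22274329e-04]
 [-9.19272441e-01  3.93621842e-01  1.56395334e-04]
 [-5.62778856e-05  2.65891289e-04 -9.99999963e-01]]
(np.float64(251.569230825922), np.float64(231.92404621700254))
```

View pics/w15.png

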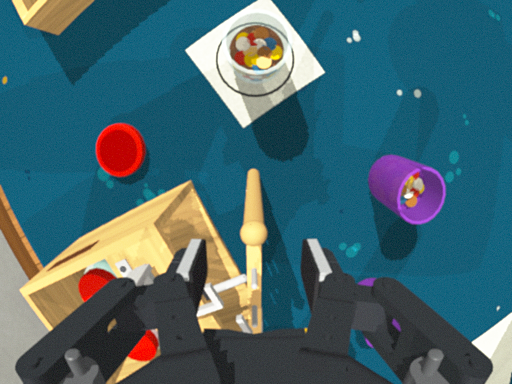

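The ball (254,234) sits centred between the open fingers, and the gate lines up with the tool. Descend and grip the post.

>>> carry_out([
  {"ax": 0,"ay": 0,"az": 0,"tx": 0,"ty": 0,"tz": -15,"grip": 50},
  {"ax": 0,"ay": 0,"az": 0,"tx": 0,"ty": 0,"tz": -35,"grip": 50},
  {"ax": 0,"ay": 0,"az": 0,"tx": 0,"ty": 0,"tz": -55,"grip": 50},
  {"ax": 0,"ay": 0,"az": 0,"tx": 0,"ty": 0,"tz": -68,"grip": 50},
  {"ax": 0,"ay": 0,"az": 0,"tx": 0,"ty": 0,"tz": -71,"grip": 50},
  {"ax": 0,"ay": 0,"az": 0,"tx": 0,"ty": 0,"tz": -71,"grip": 50},
])

```text
t: 16.15
tool_pos: [0.559, -0.1017, 0.1472]
ee_rot: [[-0.394, -0.919, -0.0], [-0.919, 0.394, 0.0], [-0.0, 0.0, -1.0]]
wrist_force: [0.3, 0.0, 0.0]
finger_gap: 0.0499
```

>>> carry_out([
  {"ax": 0,"ay": 0,"az": 0,"tx": 0,"ty": 0,"tz": 0,"grip": 35},
  {"ax": 0,"ay": 0,"az": 0,"tx": 0,"ty": 0,"tz": 0,"grip": 22},
  {"ax": 0,"ay": 0,"az": 0,"tx": 0,"ty": 0,"tz": 0,"grip": 10},
  {"ax": 0,"ay": 0,"az": 0,"tx": 0,"ty": 0,"tz": 0,"grip": 8},
  {"ax": 0,"ay": 0,"az": 0,"tx": 0,"ty": 0,"tz": 0,"grip": 8},
], force=40)

```text
t: 16.65
tool_pos: [0.5595, -0.1019, 0.1482]
ee_rot: [[-0.394, -0.919, 0.001], [-0.919, 0.394, -0.001], [0.0, -0.001, -1.0]]
wrist_force: [-0.8, 0.3, 5.5]
finger_gap: 0.0134
```

```bash
python3 - <<'E'
from h import *
s=snap('wrist','w16');c=snap('scene','s16');st=bot.state();print(st['t'],st['tool_pos'],st['finger_gap'],st['wrist_force'])
cv2.imwrite('pics/c16.png',cv2.resize(c['pixels'][80:220,140:320],None,fx=4,fy=4,interpolation=cv2.INTER_CUBIC))
E
```

```text
16.75 [ 0.55949579 -0.10193428  0.14822589] 0.013215734198118875 [-2.22686514 -0.4467428   5.24213426]
```

View pics/c16.png

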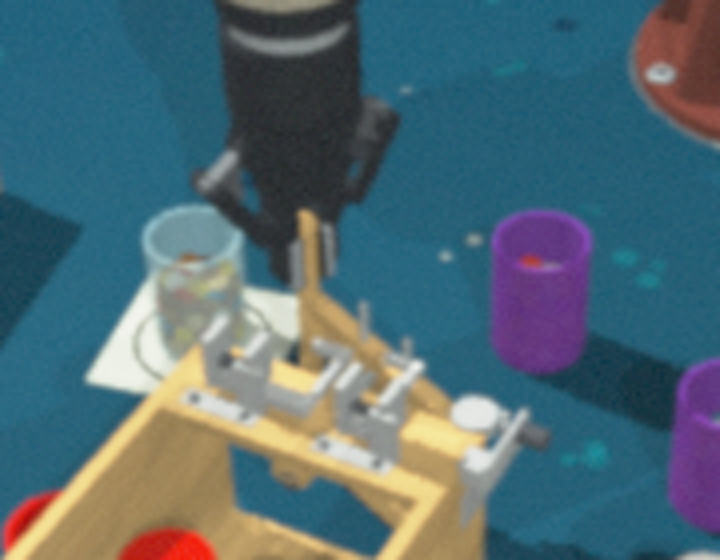

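Post gripped (gap 13.3 mm, against a 14 mm post). Working out the arc about the hinge.

```bash
python3 - <<'E'
import numpy as np
P=np.array([559.3,-101.7]);H=np.array([619.1,41.3])
def at(d):
    a=-np.radians(d);R=np.array([[np.cos(a),-np.sin(a)],[np.sin(a),np.cos(a)]]);return H+R@(P-H)
prev=P
for d in [2,6,11,16,21,26,31,36]: print(d,np.round(at(d)-P,1))
Q=at(36)
for d in [41,46,51,56,61,66,70,72,74]: print(d-36,np.round(at(d)-Q,1),np.round(at(d)))
E
```

```text
2 [-5.   2.2]
6 [-14.6   7. ]
11 [-26.2  14. ]
16 [-37.1  22. ]
21 [-47.3  30.9]
26 [-56.6  40.7]
31 [-65.1  51.2]
36 [-72.6  62.5]
5 [-6.5 11.8] [480. -27.]
10 [-12.   24.2] [475. -15.]
15 [-16.3  37. ] [470.  -2.]
20 [-19.6  50.2] [467.  11.]
25 [-21.6  63.5] [465.  24.]
30 [-22.5  77. ] [464.  38.]
34 [-22.4  87.8] [464.  49.]
36 [-22.   93.2] [465.  54.]
38 [-21.5  98.6] [465.  59.]
```

>>> carry_out([
  {"ax": 0,"ay": 0,"az": -2,"tx": -5,"ty": 2,"tz": 0,"grip": 8},
  {"ax": 0,"ay": 0,"az": -6,"tx": -14.5,"ty": 7,"tz": 0,"grip": 8},
  {"ax": 0,"ay": 0,"az": -11,"tx": -26,"ty": 14,"tz": 0,"grip": 8},
  {"ax": 0,"ay": 0,"az": -16,"tx": -37,"ty": 22,"tz": 0,"grip": 8},
  {"ax": 0,"ay": 0,"az": -21,"tx": -47.5,"ty": 31,"tz": 0,"grip": 8},
  {"ax": 0,"ay": 0,"az": -26,"tx": -56.5,"ty": 40.5,"tz": 0,"grip": 8},
  {"ax": 0,"ay": 0,"az": -31,"tx": -65,"ty": 51,"tz": 0,"grip": 8},
  {"ax": 0,"ay": 0,"az": -36,"tx": -72.5,"ty": 62.5,"tz": 0,"grip": 8},
], force=50)

```text
t: 17.55
tool_pos: [0.4858, -0.04, 0.1482]
ee_rot: [[-0.861, -0.508, -0.001], [-0.508, 0.861, -0.003], [0.002, -0.002, -1.0]]
wrist_force: [-6.3, -5.8, 9.6]
finger_gap: 0.0132
```

```bash
python3 - <<'E'
from h import *
s=snap('wrist','w17');st=bot.state();print(st['t'],st['tool_pos'],st['finger_gap'],st['wrist_force'],st['joint_positions'])
E
```

```text
17.6 [ 0.48499098 -0.03825321  0.14826731] 0.013049420205526392 [-8.992145   -0.85971284  8.90344509] [-0.347407   -0.24574413 -0.38799802  1.42928055 -0.00147531 -0.87582792]
```

View pics/w17.png

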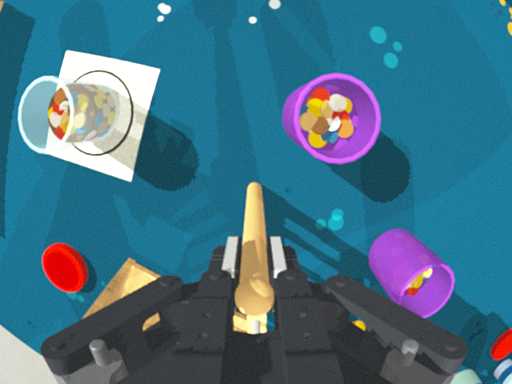

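The gate is following at about 1.06 rad with moderate forces. Continue to about 1.7 rad.

>>> carry_out([
  {"ax": 0,"ay": 0,"az": -5,"tx": -7,"ty": 12,"tz": 0,"grip": 8},
  {"ax": 0,"ay": 0,"az": -10,"tx": -13,"ty": 24,"tz": 0,"grip": 8},
  {"ax": 0,"ay": 0,"az": -15,"tx": -17.5,"ty": 37,"tz": 0,"grip": 8},
  {"ax": 0,"ay": 0,"az": -20,"tx": -21,"ty": 50,"tz": 0,"grip": 8},
  {"ax": 0,"ay": 0,"az": -25,"tx": -23,"ty": 63.5,"tz": 0,"grip": 8},
  {"ax": 0,"ay": 0,"az": -30,"tx": -24,"ty": 77,"tz": 0,"grip": 8},
  {"ax": 0,"ay": 0,"az": -34,"tx": -24,"ty": 88,"tz": 0,"grip": 8},
  {"ax": 0,"ay": 0,"az": -36,"tx": -23.5,"ty": 93,"tz": 0,"grip": 8},
])

```text
t: 18.4
tool_pos: [0.4624, 0.0544, 0.1482]
ee_rot: [[-0.996, 0.093, -0.001], [0.093, 0.996, -0.001], [0.001, -0.001, -1.0]]
wrist_force: [-10.0, -2.0, 11.5]
finger_gap: 0.013
```

>>> carry_out([
  {"ax": 0,"ay": 0,"az": 0,"tx": 0,"ty": 0,"tz": 0,"grip": 8},
  {"ax": 0,"ay": 0,"az": 0,"tx": 0,"ty": 0,"tz": 0,"grip": 8},
  {"ax": 0,"ay": 0,"az": 0,"tx": 0,"ty": 0,"tz": 0,"grip": 8},
])

```text
t: 18.7
tool_pos: [0.4623, 0.0539, 0.1482]
ee_rot: [[-0.996, 0.09, -0.001], [0.09, 0.996, -0.0], [0.001, -0.0, -1.0]]
wrist_force: [-9.2, 0.0, 11.3]
finger_gap: 0.013
```

```bash
python3 - <<'E'
from h import *
s=snap('wrist','w18');t=snap('top','t18');c=snap('scene','s18');st=bot.state();print(st['t'],st['tool_pos'],st['finger_gap'],st['wrist_force'],st['joint_positions'],st['qvel'])
cv2.imwrite('pics/c18.png',np.hstack([c['pixels'][80:260,120:350],t['pixels'][100:280,170:400]]).repeat(1,0))
cv2.imwrite('pics/c18.png',cv2.resize(cv2.imread('pics/c18.png'),None,fx=1.7,fy=2.2,interpolation=cv2.INTER_CUBIC))
v=st['tool_pos'][:2]*1000-np.array([619.8,43]);print('gate angle',-np.radians(88.8)-np.arctan2(v[1],v[0])+ (2*np.pi if -np.radians(88.8)-np.arctan2(v[1],v[0])<-1 else 0), np.hypot(*v))
E
```

```text
18.85 [0.46229512 0.05378451 0.14820242] 0.01318617089132817 [-9.15126168  0.13834217 11.85590556] [-1.66008144e-01 -3.14206065e-01 -4.45017101e-01  1.44107635e+00
 -5.34653031e-04 -7.54455137e-02] [-1.73858772e-03  1.25929882e-03 -4.15882895e-04  4.76142215e-05
  6.26160606e-05  1.76826235e-04]
gate angle 1.6601045499743403 157.87366396397974
```

View pics/c18.png

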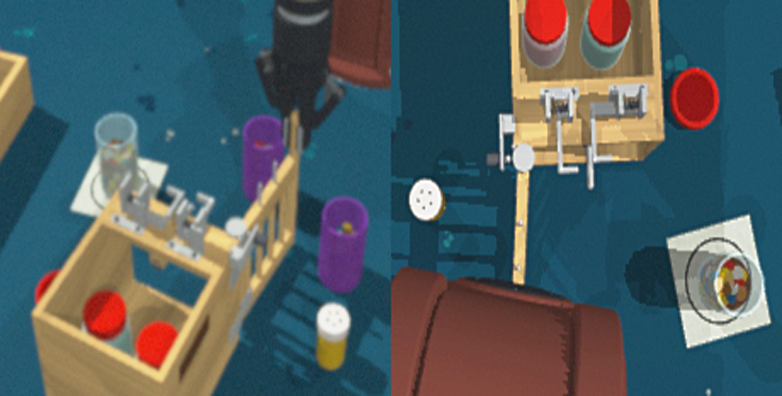

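View pics/w18.png

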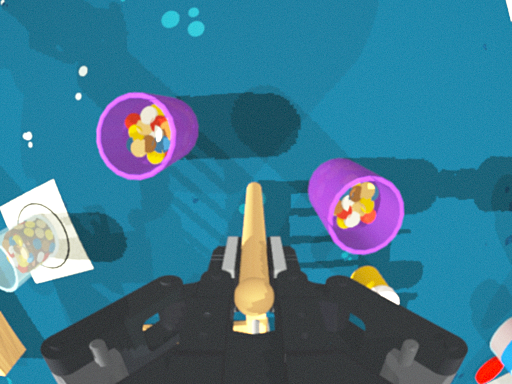

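The gate stands at about 1.66 rad, held by its post and steady. Jar in the ring, shaker, lid and stock jars undisturbed, and both catches look at rest. Handing in.

```bash
python3 - <<'E'
from rig import bot
print(bot.job_done()); s=bot.state(); print(s['t'],s['finger_gap'],s['wrist_force'],s['tool_pos'])
E
```

```text
the job is handed in; nothing more can be done
None
the job is handed in; nothing more can be done
```

The job is handed in with the gate held open by its post at about 1.66 rad, at t ≈ 18.9 s. The hand-in reports no verdict.

**What I did:** I slid the open jar into the ring, squeezed the main catch, then the safety catch, and gripped the post. I then swung the gate round its hinge, past the click stop.

**Last checks:**
- **Jar:** after release its centre was about 1–2 mm from the ring's centre, and it was still upright in the final pictures.
- **Catches:** both squeezed to about 17.5 mm. The gate came out onto the safety catch, then to about 0.42 rad, as described. Both tabs look back at rest.
- **Gate:** the arm's position relative to the measured hinge gives about 1.66 rad, with an uncertainty of roughly 0.03. The fingers hold the post at a 13 mm gap, with about 9 N pulling sideways on the wrist and 12 N upwards.
- **Other things:** the shaker, loose lid and stock jars look unmoved in the final pictures; I did not re-measure them.

**Disagreements:**
- My first hand-picked jar rim points triangulated about 8 mm too low, so I used the wrist view at the given rim height instead, where the rim measured 64 mm across.
- The safety tabs appeared about 2 mm further to +y than first measured, and I corrected for that before squeezing.

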